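# Hold the hidden bolt head on the test stand

## Task

On the small bolt test stand, turn the black torque knob clockwise (seen from above) until it clicks past its detent and stays over; this releases the drive, which begins to turn the bolt slowly. Then reach down into the narrow gap behind the upright bracket, grip the hidden hex bolt head and keep it from turning before it has gone round by more than a sixth of a turn. Finish with the gripper still holding the head still, the knob still clicked over, without leaning hard on the bracket or disturbing the film can, the spool and the cork standing nearby.

Things in the scene. Friction and masses are not known exactly. Their poses are not given: they have to be found in the camera images.
- test_stand: grey drive housing fixed on the bench, 112 x 300 x 18 mm (x, y, z); origin at the centre of its underside; at yaw 0 x points away from the robot, y to the left. Knob axis (vertical) at y = +85 mm, bolt axis (vertical) at y = -75 mm, both at x = 0. A small brass plunger sticks out of the +y end by about 10 mm.
- knob_grip (a point): centre of the knob's grip, on its vertical axis, 55 mm above the bench. The grip is an upright black bar 42 mm long (this frame's x), 14 mm thick (y), standing free from 32 to 62 mm above the bench over a round plate 44 mm across. The frame turns with the knob; pinch the bar across y.
- knob (a joint): angle of the torque knob, rad; near 0 (up to 0.2) at the start, grows clockwise seen from above, end stop at 1.3. From about 0.3 a spring detent resists with up to about 0.2 N m; its peak is at 0.7. From about 0.8 it pushes the knob on by itself to about 1.05, where friction keeps it. The drive is released at about 0.85.
- bracket: steel bracket fixed to the stand; origin on the bolt's axis, 18 mm above the bench; axes as the stand's. Foot top 23 mm above the bench. Front upright: inner face at x = -28 mm, top 78 mm above the bench; rear flange: inner face at x = +26 mm, top 64 mm; both 6 mm thick, 90 mm wide. The 54 mm gap between them is open above and at both y ends; the bolt head stands in it.
- bolt_head (a point): centre of the hex bolt head (steel, 30 mm across flats, 34.6 mm across corners, from 38 to 58 mm above the bench), on the bolt's vertical axis. The frame turns with the bolt; its y axis is square to one pair of flats (so are the directions 60 degrees to either side). At the start its y is turned 0.17 rad clockwise from the stand's y.
- bolt (a joint): angle of the bolt, rad; 0 at the start, grows counterclockwise seen from above. Locked by a pawl against growing until the knob is over; then a spring drive of about 0.08 N m turns it at about 0.04 rad/s if nobody holds it. It is heavily damped (2 N m s/rad), so it does not turn quickly to suit the fingers.
- film_can: loose black film can with grey lid, 33 mm across, 54 mm high, standing behind the stand; origin at the centre of its underside
- solder_spool: loose pale solder spool, 42 mm across, 22 mm high, standing behind the stand; origin at the centre of its underside
- cork_a: loose cork, 41 mm across, 26 mm high, standing in front of the stand; origin at the centre of its underside

How it is judged:
By the outcome, as a careful person would: the job done as asked, in the order asked, and still so for the second after the job is handed in, while the arm keeps its last pose, push and grip.
It also fails if it takes over 42 s, if anything falls off the work surface, if the arm or the gripper's body presses on something with over 40 N, if the wrist force passes 120 N, or if a joint passes its speed limit or range.

## Robot

A 6-joint arm with a two-finger parallel gripper is mounted at the origin on a cart in front of the work surface, level with it; the furniture and walls round the work are solid. World frame = base frame: x ahead of the robot, y to its left, z up, the work surface at z = 0. Lengths are in m, angles in rad, forces in N, time in s.
With the tool pointing down it reaches from about 0.35 to 0.975 m from the base axis. Payload 4.9 kg.
Tool frame: the origin (TCP) lies on the centre line of the jaws, within the pads' length; the fingertips stand manip.tcp_to_tips ahead of it and the grasp point (between the pads) is the TCP (manip.tcp_to_tips is the distance from the TCP to the fingertips, in m); y points along the fingers, z is the direction in which the jaws open and shut, and the axes are right-handed (so a half turn about y gives the same grasp; the last joint's range is limited). The gripper opens to 85 mm and grips with 20 to 120 N. Pads are 22 mm wide; open, the fingers measure 114 mm over their backs; the gripper's body (76 mm by 85 mm) begins 54 mm behind the grasp point. The pads swing forward as they close: fully open they stand 13 mm farther back than shut.
Start: joints at [1.064, 0.053, 1.613, -0, 1.476, -0.119], TCP at [0.236, 0.579, 0.25] pointing down, gripper open.
Joint ranges: [-3.01, 3.01], [-1.01, 2.22], [0.06, 2.58], [-1.02, 4.17], [0.09, 2.62], [-3.14, 3.14]. Speed limits (rad/s): [2.57, 2.57, 3.14, 3.14, 3.14, 3.14].

## Interface

Orientations are given as a unit quaternion [w, x, y, z].
In Python, from plant import manip gives the robot as it stands.
- The arm moves only by the tool apply_moves, never from a script. Its argument "moves" is a list of rows, each a list of 7 numbers: the gripper's target within -1 to 1 (shut at 1, half-way at 0, fully open at -1), then the shift along the tool's x, y, z in mm, then the turn, a rotation vector about the tool's x, y, z in degrees. A call has 1 to 20 rows; each row shifts and turns the commanded pose from where the row before left it, along the tool's axes as they then stand; what a row does not reach is not made up. A row lasts 1/10 s, in which the tool goes at most 50 mm and 8.59 degrees, less where a joint would pass 70% of its speed; a pose out of reach is approached as far as the arm can. A call with a gripper value outside its range is refused whole. The fingers move at their own pace and stop on an object; the grip force is fixed at half the most. Time passes only in rows, so rows that do not move let the fingers close. It gives the time, the measured TCP pose, the force and the opening at its end, in the units of the state.
- manip.state(): the state, without advancing time (a new reading comes with each control period).
- manip.grab_frame(name): name is "scene" or "top"; returns the picture (400x640x3 uint8, blue, green, red); there is no depth.
- manip.calibration(name): a dict with "mtx" (3x3 intrinsics, pixels), "distortion" ([k1, k2, p1, p2, k3] as OpenCV has them; the pictures are not rectified), "T" (4x4, takes a point from camera to world coordinates). Camera axes: x right, y down, z forward; pixel columns grow to the right and rows downward; lengths in m; the calibration is good to about 2 mm. A picture is of the moment at which its call begins. calibration takes no time and is no camera call.
- manip.job_done(): hands the job in, once; it reports no verdict.
The state is a dict: "time": time; "joint_pos": joint angles; "joint_vel": joint speeds; "joint_efforts": joint torques, N m; "tool_pos": TCP position; "tool_rot": TCP orientation; "contact_force": force on the tool from outside, world axes, zero at the start; "ft_torque": the same for the moment, N m; "gripper_width": opening from 0.0 (shut) to 1.0 (fully open).
Only numpy, scipy, OpenCV 4.12 (cv2) and the standard library are available. Lean on these libraries where they do the work, as an engineer would, in place of code of your own. Each camera call takes 0.05 s, during which the arm holds its last target. There are 200 camera calls.

## Working session

There is one attempt and no reset: what is moved stays moved. The work goes in short steps, Python scripts to look and compute and a tool call to move; the robot and the scene stay as the last step left them, time stands still between calls to the robot, and variables do not carry over. Pictures are saved under pics/ and viewed, about 8 in all and at most 12, crops included, and the job is handed in when it is done.

Besides the shell and the picture viewer there is one more tool, called after "Call:" as name(argument=value, ...), one argument or row to a line, values as JSON. apply_moves: Moves the arm, as the interface text tells. Its arguments: {"type":"object","properties":{"moves":{"type":"array","items":{"type":"array","items":{"type":"number"}}}},"required":["moves"]}

```bash
ls; mkdir -p pics; python3 - <<'E'
from plant import manip
import cv2,numpy as np
np.set_printoptions(precision=4,suppress=True)
print(manip.state(), manip.tcp_to_tips)
for n in ("scene","top"):
    f=manip.grab_frame(n); cv2.imwrite(f"pics/{n}0.png",f); print(n,manip.calibration(n))
E
```

```text
pics
{'time': 0.0, 'joint_pos': array([ 1.064 ,  0.0533,  1.6143,  0.    ,  1.476 , -0.119 ]), 'joint_vel': array([-0.0008, -0.0011, -0.0001,  0.0012,  0.0004, -0.0004]), 'joint_efforts': array([ -0.0008, -39.3673, -37.0179,  -0.0002,   0.0067,  -0.    ]), 'tool_pos': array([0.236 , 0.5781, 0.249 ]), 'tool_rot': array([-0.6932,  0.6946, -0.1365,  0.136 ]), 'contact_force': array([-0.3662,  0.6519, -0.148 ]), 'ft_torque': array([0.0022, 0.0305, 0.0315]), 'gripper_width': 0.9987378841031276} 0.019
scene {'mtx': array([[371.018 ,   0.    , 315.4073],
       [  0.    , 371.018 , 202.4656],
       [  0.    ,   0.    ,   1.    ]]), 'distortion': array([0.0144, 0.    , 0.    , 0.    , 0.    ]), 'T': array([[-0.8558, -0.3642,  0.3673,  0.2281],
       [-0.5173,  0.6084, -0.6018,  0.4866],
       [-0.0043, -0.7051, -0.7091,  0.6722],
       [ 0.    ,  0.    ,  0.    ,  1.    ]])}
top {'mtx': array([[512.7391,   0.    , 308.8188],
       [  0.    , 512.7391, 187.5168],
       [  0.    ,   0.    ,   1.    ]]), 'distortion': array([-0.0453,  0.    ,  0.    ,  0.    ,  0.    ]), 'T': array([[-0.0025, -0.9903,  0.1389,  0.4209],
       [-1.    ,  0.0028,  0.0018, -0.002 ],
       [-0.0022, -0.1389, -0.9903,  1.0233],
       [ 0.    ,  0.    ,  0.    ,  1.    ]])}
```

View pics/scene0.png

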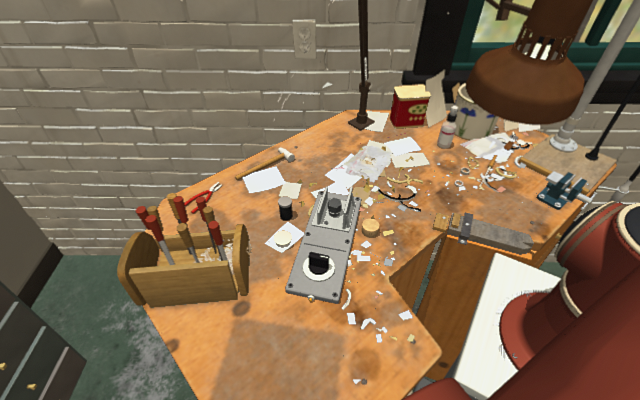

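View pics/top0.png

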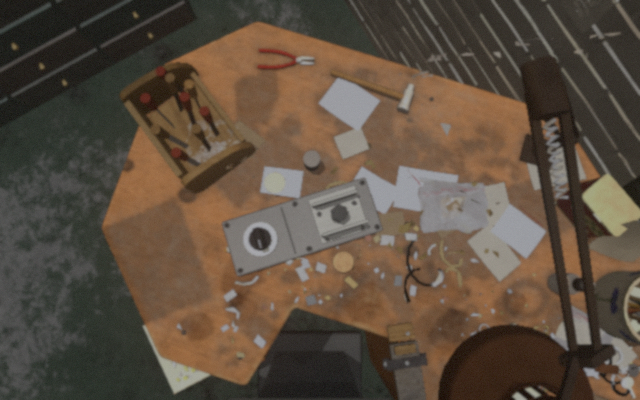

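The scene view shows the stand at (288–360, 185–300), with the knob at (319,263), the bolt at (335,208), the can at (286,207), the spool at (283,240) and the cork at (371,228). In the top view the knob is at (261,238), the bolt at (340,214), the can at (312,159), the spool at (274,182) and the cork at (343,262).

```bash
cat > h.py <<'E'
from plant import manip
import cv2,numpy as np
np.set_printoptions(precision=4,suppress=True)
def ray(n,uv):
    c=manip.calibration(n); p=cv2.undistortPoints(np.array([[uv]],float),c["mtx"],c["distortion"])[0,0]
    T=c["T"]; return T[:3,3],T[:3,:3]@[p[0],p[1],1]
def onz(n,uv,z):
    o,d=ray(n,uv); return o+d*(z-o[2])/d[2]
def proj(n,P):
    c=manip.calibration(n); T=np.linalg.inv(c["T"])
    return cv2.projectPoints(np.array(P,float).reshape(-1,1,3),cv2.Rodrigues(T[:3,:3])[0],T[:3,3],c["mtx"],c["distortion"])[0][:,0]
E
python3 - <<'E'
from h import *
t=cv2.imread("pics/top0.png"); s=cv2.imread("pics/scene0.png")
for n,uv,z in [("top",(261,238),.06),("top",(340,214),.058),("scene",(335,203),.058),("scene",(319,258),.062),("top",(312,159),.054),("top",(274,182),.022),("top",(343,262),.026)]: print(n,uv,onz(n,uv,z))
a=cv2.resize(t[165:285,210:395],None,fx=4,fy=4,interpolation=cv2.INTER_CUBIC)
cv2.imwrite("pics/tc.png",a)
cv2.imwrite("pics/sc.png",cv2.resize(s[175:310,265:395],None,fx=4.4,fy=4.4,interpolation=cv2.INTER_CUBIC))
E
```

```text
top (261, 238) [0.4608 0.0895 0.06  ]
top (340, 214) [ 0.5056 -0.059   0.058 ]
scene (335, 203) [ 0.5062 -0.0566  0.058 ]
scene (319, 258) [0.4562 0.1003 0.062 ]
top (312, 159) [ 0.6122 -0.0065  0.054 ]
top (274, 182) [0.5725 0.0686 0.022 ]
top (343, 262) [ 0.4157 -0.0657  0.026 ]
```

View pics/tc.png

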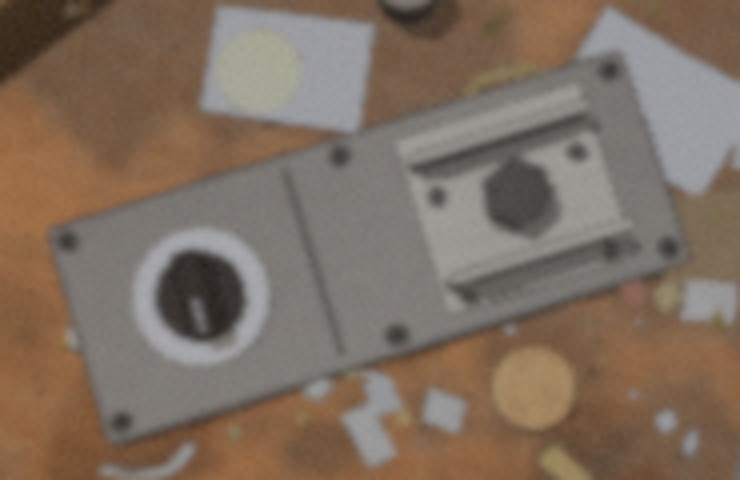

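View pics/sc.png

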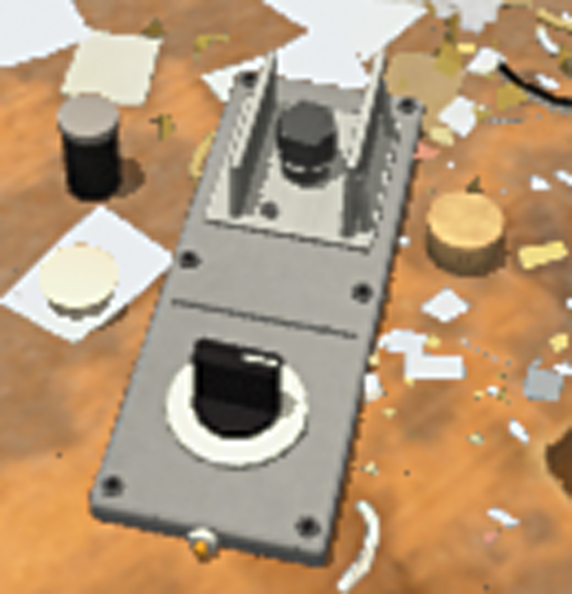

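The crops show the stand's four top corners, the white dial ring centred at tc(201,297), the bar with its white pointer, and the hex head between the walls. Next I compute the stand pose from the corners in both views.

```bash
python3 - <<'E'
from h import *
tc=lambda u,v:(210+u/4-.375,165+v/4-.375); sc=lambda u,v:(265+u/4.4-.4,175+v/4.4-.4)
# corners order: (-x,+y),(+x,+y),(+x,-y),(-x,-y)
m=np.array([[-.056,.15],[.056,.15],[.056,-.15],[-.056,-.15]])
def fit(P):
    a,b=m[:,0]+1j*m[:,1],P[:,0]+1j*P[:,1]
    c=b.mean(); r=(np.conj(a)*(b-c)).sum()/(abs(a)**2).sum()
    print("centre",c,"scale",abs(r),"yaw",np.angle(r),"resid mm",abs(b-c-r*a)*1e3)
    e=r/abs(r); print("knob",c+e*.085j,"bolt",c-e*.075j)
T=np.array([onz("top",tc(*p),.018) for p in [(115,442),(50,232),(612,50),(690,255)]])
S=np.array([onz("scene",sc(*p),.018) for p in [(327,556),(92,506),(241,68),(424,97)]])
fit(T);fit(S)
print("dial top",onz("top",tc(201,297),.02),"dial scene",onz("scene",sc(236,411),.02))
# bar ends in scene at z=.062: 
for p in [(195,342),(282,357),(280,372),(196,360)]: print("bar",p,onz("scene",sc(*p),.062))
print("hex top: top cam",onz("top",tc(518,192),.058),"scene",onz("scene",sc(306,128),.058))
print("pointer",onz("top",tc(192,300),.062),onz("top",tc(204,332),.062), onz("scene",sc(245,355),.062),onz("scene",sc(280,359),.062))
print("can top",onz("scene",sc(89,113),.054),"spool",onz("scene",sc(78,275),.022),"cork",onz("scene",sc(466,218),.026))
# hex contour in top
s=cv2.imread("pics/scene0.png");
E
```

```text
centre (0.4866492644751967+0.014089939420892539j) scale 0.9748045783084751 yaw 0.3138120591898263 resid mm [1.3027 0.7772 1.6514 1.9546]
knob (0.46041088961462207+0.0949388583046721j) bolt (0.5098007717051155-0.05724734194714824j)
centre (0.48435787134179253+0.014413812361138673j) scale 0.9992455811053894 yaw 0.3101632587464209 resid mm [1.4393 1.2821 2.1741 2.2704]
knob (0.4584146720630124+0.09535793142596946j) bolt (0.5072489295289515-0.05700746916665318j)
dial top [0.4607 0.0955 0.02  ] dial scene [0.4601 0.0967 0.02  ]
bar (195, 342) [0.4812 0.0986 0.062 ]
bar (282, 357) [0.4423 0.0853 0.062 ]
bar (280, 372) [0.4389 0.0931 0.062 ]
bar (196, 360) [0.4754 0.1071 0.062 ]
hex top: top cam [ 0.5082 -0.0574  0.058 ] scene [ 0.5068 -0.0536  0.058 ]
pointer [0.4577 0.0956 0.062 ] [0.4428 0.0899 0.062 ] [0.4575 0.0931 0.062 ] [0.4425 0.0868 0.062 ]
can top [ 0.6142 -0.0072  0.054 ] spool [0.572  0.0678 0.022 ] cork [ 0.4166 -0.0668  0.026 ]
```

```bash
cat > go.py <<'E'
import sys
from h import *
from scipy.spatial.transform import Rotation as R
# usage: go.py x y z jawyaw(rad): shift in current tool axes (mm), turn (deg, tool axes) to reach it, TCP down
x,y,z,a=map(float,sys.argv[1:5]); s=manip.state()
q=s["tool_rot"]; Rc=R.from_quat([q[1],q[2],q[3],q[0]]); M=Rc.as_matrix()
for k in (0,np.pi):
    zz=np.array([np.cos(a+k),np.sin(a+k),0]); yy=np.array([0,0,-1.]); xx=np.cross(yy,zz)
    Rt=R.from_matrix(np.c_[xx,yy,zz])
    print("turn",(Rc.inv()*Rt).as_rotvec(degrees=True))
print("shift",M.T@(np.array([x,y,z])-s["tool_pos"])*1e3)
print("jawyaw",np.arctan2(M[1,2],M[0,2]),"t",s["time"],"pos",s["tool_pos"],"q",s["joint_pos"],"F",s["contact_force"],"w",s["gripper_width"])
E
python3 go.py .460 .0955 .12 1.87
```

```text
turn [  0.0944 -39.3628  -0.0479]
turn [  0.0612 140.6372   0.1207]
shift [ 389.8224  129.7705 -361.8941]
jawyaw 1.1829898609978333 t 0.1 pos [0.2361 0.5781 0.2492] q [ 1.064   0.0533  1.6141  0.      1.476  -0.119 ] F [-0.6716  0.8904 -0.0982] w 1.0039672210336776
```

Call:
apply_moves(
  moves=[
    [-1,30,5,-27.8,0,0,0],
    [-1,30,10,-27.8,0,0,0],
    [-1,30,10,-27.8,0,0,0],
    [-1,30,10,-27.8,0,0,0],
    [-1,30,10,-27.8,0,0,0],
    [-1,30,10,-27.8,0,0,0],
    [-1,30,10,-27.8,0,0,0],
    [-1,30,10,-27.8,0,0,0],
    [-1,30,10,-27.8,0,0,0],
    [-1,30,10,-27.8,0,0,0],
    [-1,30,10,-27.8,0,0,0],
    [-1,30,10,-27.8,0,0,0],
    [-1,30,5,-27.8,0,0,0],
    [-1,0,0,0,0,-7.9,0],
    [-1,0,0,0,0,-7.9,0],
    [-1,0,0,0,0,-7.9,0],
    [-1,0,0,0,0,-7.9,0],
    [-1,0,0,0,0,-7.8,0],
    [-1,0,0,0,0,0,0],
  ],
)

```text
time: 2.0
tool_pos: [0.4603, 0.0965, 0.1299]
tool_rot: [0.699, -0.699, -0.105, 0.106]
contact_force: [0.8, 0.3, -0.4]
gripper_width: 1.001
```

```bash
python3 go.py .460 .0955 .057 1.87; python3 - <<'E'
from h import *
s=manip.grab_frame("scene"); cv2.imwrite("pics/s1.png",cv2.resize(s[175:310,265:395],None,fx=4.4,fy=4.4,interpolation=cv2.INTER_CUBIC))
E
```

```text
turn [-0.0128  0.0156 -0.0448]
turn [  -0.0703 -179.9844    0.0202]
shift [-0.5664 72.8553 -0.8556]
jawyaw 1.8702713571084395 t 2.0 pos [0.4603 0.0965 0.1299] q [ 0.0482 -0.2212  2.0776  0.      1.286  -1.8221] F [ 0.8485  0.2818 -0.3673] w 1.0010745116818165
```

View pics/s1.png

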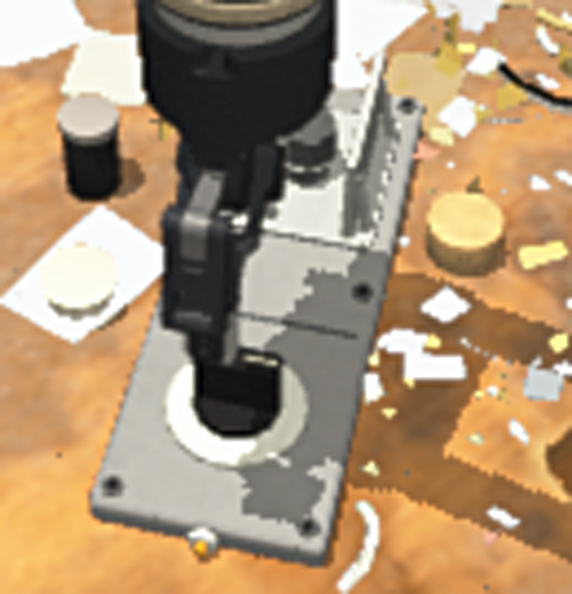

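The picture shows the open fingers above the knob, with the bar still in its starting position. I'll descend and pinch it.

Call:
apply_moves(
  moves=[
    [-1,-0.6,22,-0.9,0,0,0],
    [-1,0,22,0,0,0,0],
    [-1,0,20,0,0,0,0],
    [-1,0,8.5,0,0,0,0],
    [1,0,0,0,0,0,0],
    [1,0,0,0,0,0,0],
    [1,0,0,0,0,0,0],
    [1,0,0,0,0,0,0],
    [1,0,0,0,0,0,0],
    [1,0,0,0,0,0,0],
  ],
)

```text
time: 3.05
tool_pos: [0.4611, 0.0954, 0.0588]
tool_rot: [-0.699, 0.699, 0.106, -0.105]
contact_force: [-2.1, -1.5, 4.5]
gripper_width: 0.148
```

```bash
python3 go.py .460 .0955 .057 1.87; python3 -c "
from h import *;print(manip.state()['ft_torque'])"
```

```text
turn [0.0345 0.0385 0.0689]
turn [   0.1082 -179.9615   -0.0542]
shift [-0.9856  1.8152  0.3828]
jawyaw 1.8706715893892607 t 3.05 pos [0.4611 0.0954 0.0588] q [ 0.046  -0.1157  2.1184 -0.0003  1.1375 -1.8245] F [-2.0717 -1.5475  4.5209] w 0.14834571551481207
[-0.1306  0.221   0.0385]
```

Call:
apply_moves(
  moves=[
    [1,0,-1.5,0,0,6,0],
    [1,0,0,0,0,7.5,0],
    [1,0,0,0,0,7.5,0],
    [1,0,0,0,0,7.5,0],
    [1,0,0,0,0,7.5,0],
    [1,0,0,0,0,7.5,0],
    [1,0,0,0,0,7.5,0],
    [1,0,0,0,0,7.5,0],
    [1,0,0,0,0,7.5,0],
    [1,0,0,0,0,0,0],
    [1,0,0,0,0,0,0],
  ],
)

```text
time: 4.15
tool_pos: [0.4608, 0.0951, 0.0589]
tool_rot: [-0.644, 0.644, -0.291, 0.292]
contact_force: [4.2, -2.5, -6.2]
gripper_width: 0.148
```

```bash
python3 go.py .460 .0955 .057 0.72; python3 -c "
from h import *;print(manip.state()['ft_torque'])"
```

```text
turn [-0.043   0.0992  0.0994]
turn [   0.156  -179.9007    0.0675]
shift [-0.8394  1.9109 -0.3608]
jawyaw 0.721732537324818 t 4.15 pos [0.4608 0.0951 0.0589] q [ 0.0457 -0.1168  2.1192 -0.001   1.1375 -0.6756] F [ 4.1981 -2.5355 -6.1933] w 0.14776280686335258
[-0.385  -0.8887 -0.0347]
```

Call:
apply_moves(
  moves=[
    [-1,0,0,0,0,0,0],
    [-1,0,0,0,0,0,0],
    [-1,0,0,0,0,0,0],
    [-1,0,0,0,0,0,0],
    [-1,0,-25,0,0,0,0],
    [-1,0,-35,0,0,0,0],
    [-1,0,-20,0,0,0,0],
    [-1,0,0,0,0,0,0],
  ],
)

```text
time: 4.95
tool_pos: [0.4629, 0.0957, 0.1434]
tool_rot: [0.645, -0.643, 0.29, -0.294]
contact_force: [0.5, -0.3, -0.8]
gripper_width: 1.003
```

```bash
python3 go.py .508 -.0565 .14 1.88; python3 - <<'E'
from h import *
s=manip.grab_frame("scene"); cv2.imwrite("pics/s2.png",cv2.resize(s[175:310,265:395],None,fx=4.4,fy=4.4,interpolation=cv2.INTER_CUBIC))
E
```

```text
turn [ -0.1503 -66.5053   0.4346]
turn [ -0.4863 113.4937  -0.1681]
shift [144.2109   3.6321 -66.3739]
jawyaw 0.7192711839968612 t 4.95 pos [0.4629 0.0957 0.1434] q [ 0.0462 -0.2373  2.0669  0.0001  1.3044 -0.6731] F [ 0.543  -0.2643 -0.8239] w 1.0032934389791124
```

View pics/s2.png

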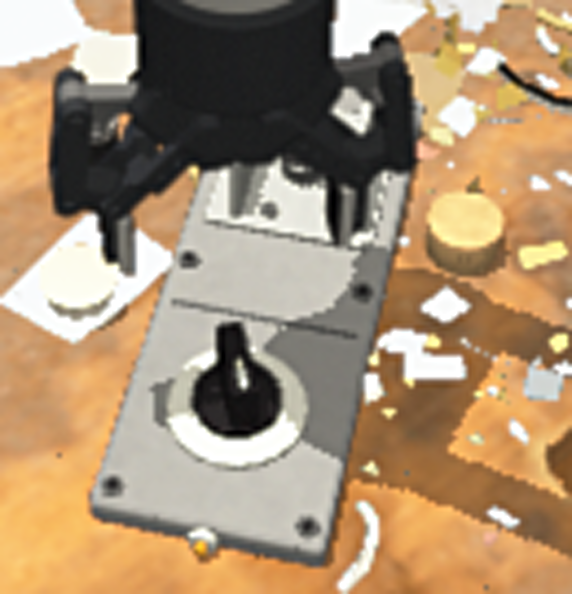

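The knob is clicked over: its pointer is turned about 63° and the bar points along the stand. Moving above the bolt.

Call:
apply_moves(
  moves=[
    [-1,36,0.9,-16.6,0,0,0],
    [-1,36,0.9,-16.6,0,0,0],
    [-1,36,0.9,-16.6,0,0,0],
    [-1,36,0.9,-16.6,0,0,0],
    [-1,0,0,0,0,-8.3,0],
    [-1,0,0,0,0,-8.3,0],
    [-1,0,0,0,0,-8.3,0],
    [-1,0,0,0,0,-8.3,0],
    [-1,0,0,0,0,-8.3,0],
    [-1,0,0,0,0,-8.3,0],
    [-1,0,0,0,0,-8.3,0],
    [-1,0,0,0,0,-8.3,0],
    [-1,0,0,0,0,0,0],
  ],
)

```text
time: 6.3
tool_pos: [0.5041, -0.0563, 0.1337]
tool_rot: [0.699, -0.698, -0.107, 0.109]
contact_force: [-1.3, 0.5, 0.8]
gripper_width: 1.001
```

```bash
python3 go.py .508 -.0565 .048 1.88; python3 - <<'E'
from h import *
s=manip.grab_frame("scene"); cv2.imwrite("pics/s3.png",cv2.resize(s[165:300,270:400],None,fx=4.4,fy=4.4,interpolation=cv2.INTER_CUBIC))
E
```

```text
turn [-0.1078 -0.1426 -0.1637]
turn [  0.2569 179.8571  -0.1692]
shift [ 3.9075 85.668  -1.5557]
jawyaw 1.877507679222839 t 6.3 pos [ 0.5041 -0.0563  0.1337] q [-0.258  -0.1272  1.9892  0.0001  1.283  -2.1356] F [-1.2858  0.4642  0.8448] w 1.0011658546006446
```

View pics/s3.png

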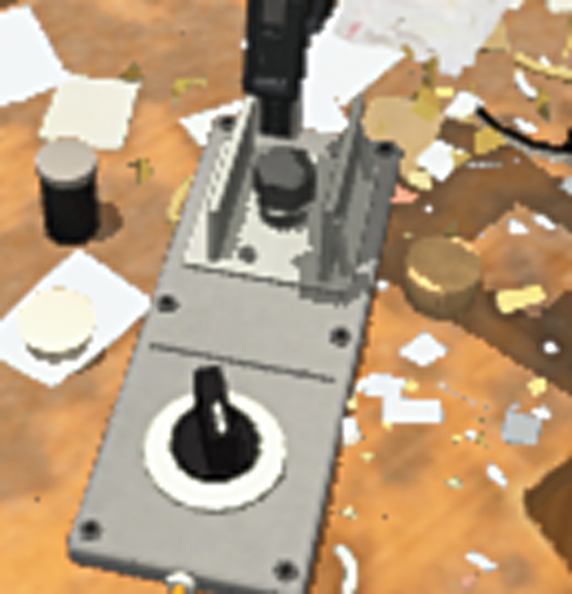

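```bash
python3 - <<'E'
from h import *
p=np.array([.5041,-.0563,.1337]); j=np.array([np.cos(1.8775),np.sin(1.8775),0]); 
for k in (.05,-.05): print((proj("scene",[p+k*j-[0,0,.006]])[0]-[270,165])*4.4)
E
```

```text
[273.5761 138.8436]
[312.8126   8.1556]
```

The fingertip at (274,135) matches its predicted projection. Descending and gripping.

Call:
apply_moves(
  moves=[
    [-1,3.9,10,-1.6,0,0,0],
    [-1,0,20,0,0,-1,0],
    [-1,0,25,0,0,0,0],
    [-1,0,20,0,0,0,0],
    [-1,0,11,0,0,0,0],
    [-1,0,0,0,0,0,0],
  ],
)

```text
time: 6.95
tool_pos: [0.5078, -0.0565, 0.0472]
tool_rot: [0.699, -0.697, -0.112, 0.115]
contact_force: [-0.3, 0.7, -0.2]
gripper_width: 1.001
```

```bash
python3 go.py .508 -.0565 .048 1.865
```

```text
turn [-0.1447  1.6682 -0.228 ]
turn [  -0.3549 -178.3313    0.2252]
shift [ 0.2116 -0.8387 -0.0577]
jawyaw 1.8941097872245272 t 6.95 pos [ 0.5078 -0.0565  0.0472] q [-0.2566  0.0067  2.0245  0.      1.1151 -2.1507] F [-0.3137  0.692  -0.1684] w 1.0007779451657637
```

Call:
apply_moves(
  moves=[
    [1,0,-0.8,0,0,1.7,0],
    [1,0,0,0,0,0,0],
    [1,0,0,0,0,0,0],
    [1,0,0,0,0,0,0],
    [1,0,0,0,0,0,0],
    [1,0,0,0,0,0,0],
    [1,0,0,0,0,0,0],
    [1,0,0,0,0,0,0],
  ],
)

```text
time: 7.75
tool_pos: [0.5102, -0.0569, 0.0519]
tool_rot: [-0.699, 0.699, 0.104, -0.103]
contact_force: [-2.1, -0.0, 6.9]
gripper_width: 0.339
```

```bash
python3 go.py .508 -.0565 .048 1.865; python3 - <<'E'
from h import *
print(manip.state()["ft_torque"])
s=manip.grab_frame("scene"); cv2.imwrite("pics/s4.png",cv2.resize(s[165:300,265:395],None,fx=4.4,fy=4.4,interpolation=cv2.INTER_CUBIC))
E
```

```text
turn [0.0196 0.0321 0.0793]
turn [   0.1246 -179.9679   -0.0308]
shift [-1.9686  3.8817  1.0116]
jawyaw 1.8655595892061467 t 7.75 pos [ 0.5102 -0.0569  0.0519] q [-0.2563  0.0009  2.0209  0.0005  1.1183 -2.1221] F [-2.0889 -0.0339  6.9133] w 0.3385976575645285
[0.3021 0.3536 0.0582]
```

View pics/s4.png

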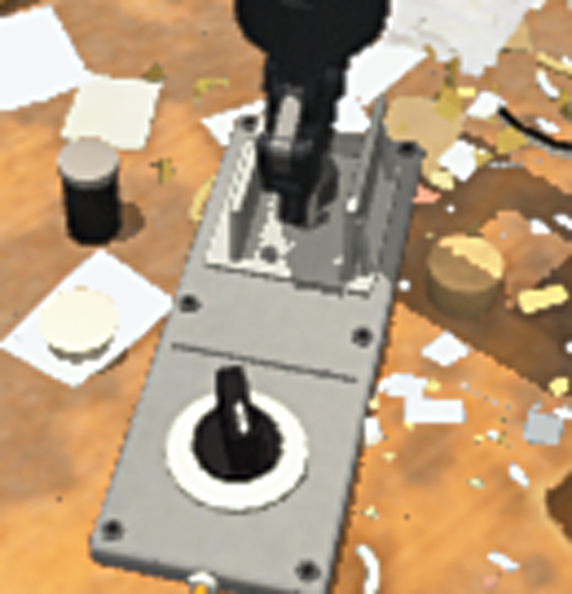

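Call:
apply_moves(
  moves=[
    [1,0,0,0,0,0,0],
    [1,0,0,0,0,0,0],
    [1,0,0,0,0,0,0],
    [1,0,0,0,0,0,0],
    [1,0,0,0,0,0,0],
    [1,0,0,0,0,0,0],
    [1,0,0,0,0,0,0],
    [1,0,0,0,0,0,0],
    [1,0,0,0,0,0,0],
    [1,0,0,0,0,0,0],
    [1,0,0,0,0,0,0],
    [1,0,0,0,0,0,0],
    [1,0,0,0,0,0,0],
    [1,0,0,0,0,0,0],
    [1,0,0,0,0,0,0],
    [1,0,0,0,0,0,0],
  ],
)

```text
time: 9.4
tool_pos: [0.5102, -0.0569, 0.0519]
tool_rot: [-0.699, 0.699, 0.104, -0.103]
contact_force: [-2.3, 2.0, 5.8]
gripper_width: 0.337
```

```bash
python3 go.py .508 -.0565 .048 1.865; python3 - <<'E'
from h import *
print(manip.state()["ft_torque"])
E
```

```text
turn [0.019  0.0314 0.0767]
turn [   0.1204 -179.9685   -0.0298]
shift [-1.9661  3.8723  1.0194]
jawyaw 1.8655483574480032 t 9.4 pos [ 0.5102 -0.0569  0.0519] q [-0.2563  0.001   2.0209  0.0005  1.1184 -2.1221] F [-2.3468  2.0351  5.8062] w 0.33745627085949514
[0.2539 0.3123 0.0712]
```

The grip is steady: the pose hasn't changed, the opening matches 30 mm, and the 0.07 N m vertical moment matches the drive. Handing in.

```bash
python3 -c "
from plant import manip
manip.job_done()"
```

```text
the job is handed in; nothing more can be done
```

I turned the knob clockwise past its detent, then gripped the bolt head across its flats and held it. I handed the job in at about 9.4 s, with the gripper still holding.

- **Knob:** I turned it about 1.15 rad with the gripper. After I let go it stayed over, and pictures taken later, including one with the head already gripped, show it still there.
- **Bolt:** From the drive's timing I estimate it had turned about 0.15 rad before I gripped it, well under a sixth of a turn. I didn't measure that directly.
- **Hold:** Over the last 1.6 s the tool pose did not change. The opening read 28.7 mm against 30 mm across flats; the knob bar, which is 14 mm, also read 1.4 mm low. The vertical moment of about 0.07 N m matches the drive of about 0.08 N m.
- **Surroundings:** The can, spool and cork look undisturbed in the last picture.
- **Forces:** Readings between moves never passed about 8 N.

**Small disagreements:** On gripping, the tool settled about 2 mm sideways and 4 mm above the target, leaving about 6 N of upward force. I also made one 1° turn the wrong way while lowering and corrected it before closing.

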